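# Clamp the key blank and swing the shoulder gauge away

## Task

The key-copying machine is nearly set up: the blue-headed blank already lies in its vice against the shoulder gauge, but the vice is still loose. With a fingertip, push the red-ball clamp lever clockwise all the way to its stop so the vice grips the blank, and after that push the yellow-ball gauge arm over towards the operator's side, fully down to its stop, so that both gauge feelers are clear of the keys. Only push: do not touch or shift the blank, do not loosen the black-ball clamp of the pattern key, and leave everything else on the bench where it is.

Things in the scene. Friction and masses are not known exactly. Their poses are not given: they have to be found in the camera images.
- machine: Fixed key-copying machine, base 360 mm wide (y), 400 deep. Origin on the bench under the carriage's middle; x runs from the operator's side to the black hood (200 mm high, from x = 115 mm), y to the operator's left. Vices 36 mm wide at x = 0: blank's y = -85 mm, pattern's y = +85. Cutter wheel and tracer behind them (x over 50 mm, under 135 high). Front tray x -40 to -120 mm, under 45 mm high.
- clamp_axis (a point): Fixed point on the vertical screw axis of the blank's vice, at the height of the lever arm's centreline: machine frame 0, -85, 130 mm. Its axes are the machine's.
- clamp_ball (a point): Centre of the red ball, 18 mm across, on the blank vice's clamp lever, 60 mm from clamp_axis at the same height (130 mm). The arm is a level steel bar 10 mm thick from the dark hub (26 mm across, top 141 mm high) to the ball. The jaw below it is under 116 mm high.
- clamp (a joint): Red-ball lever, rad, growing clockwise seen from above. At 0 (loose) its arm points to the operator's right, 10 degrees towards the hood (0.17, -0.98 in machine x, y); at 1.745, its stop, straight at the operator (machine -x), and the vice grips. Begins at 0 to 0.5. About 3 N near the ball turns it, 6 N at the end as the vice grips; it stays where left.
- blank_jaw: Steel upper jaw of the blank's vice, 32 x 36 x 14 mm, origin under its centre. The clamp lever drives it down up to 3.3 mm; it begins to bear on the blank at about 1.42 rad.
- blank: Loose key blank: brass blade 8 x 42 x 2.4 mm with a blue plastic bow 24 mm across and 6 mm thick. Origin in the blade near its middle, blade along its y, bow towards +y (26 to 50 mm out). It lies flat on the lower jaw, top 97 mm above the bench.
- seat (a point): Fixed point where the blank's origin belongs in the vice (machine frame 6, -85, 96 mm). The blank begins there.
- gauge_pivot (a point): Fixed point on the shoulder gauge's level axis (along machine y), under the yellow-ball arm: machine frame -46, 12, 85 mm. The rod there is 9 mm thick. Its axes are the machine's.
- gauge_ball (a point): Centre of the yellow ball, 18 mm across, on the gauge's arm (8 mm thick), 55 mm from gauge_pivot. Pushing it towards the operator turns the rod and lifts both thin feelers off the keys. The feelers sit at machine y = -65 and +105 mm and reach 54 mm from the rod.
- gauge (a joint): Gauge angle, rad. 0: feelers on the key shoulders, ball arm leaning 0.55 rad from vertical towards the hood. Grows as the arm tips towards the operator: vertical at 0.55; at 2.0, its stop, 1.45 rad past vertical, almost level. Begins at 0 to 0.05. About 1.5 N at the ball moves it; it stays where left.
- pattern_clamp (a joint): Angle of the black-ball lever on the pattern key's vice, rad, growing clockwise: 0 = tight, its arm pointing straight at the operator; negative = loosened. Same shape and height as the red-ball lever, on an axis at machine 0, 85 mm.
- spare_key: Loose steel key with green bow, 70 mm long, 6 mm high, flat on the bench. Leave it.
- padlock: Brass padlock lying flat, 42 x 48 x 18 mm with a steel shackle. Leave it.
- lock_cylinder: Brass lock cylinder, 66 x 17 x 31 mm. Leave it.
- screwdriver: Screwdriver lying flat on the bench. Leave it.
- brush: Brush lying flat on the bench. Leave it.
- spray: Spray can, 52 mm across, 160 mm high, standing. Leave it.
- jar: Amber jar with black cap, 64 mm across, 75 mm high, standing. Leave it.

How it is judged:
By the outcome, as a careful person would: the job done as asked, in the order asked, and still so for the second after the job is handed in, with the robot touching nothing.
It also fails if it takes over 51 s, if anything falls off the work surface, if the arm or the gripper's body presses on something with over 40 N, if the wrist force passes 120 N, or if a joint passes its speed limit or range.

## Robot

A 7-joint arm with a two-finger parallel gripper is mounted at the origin on the work surface. World frame = base frame: x ahead of the robot, y to its left, z up, the work surface at z = 0. Lengths are in m, angles in rad, forces in N, time in s.
With the tool pointing down it reaches from about 0.4 to 0.85 m from the base axis. Payload 10.4 kg.
Tool frame: the origin (TCP) lies between the finger pads; the fingertips stand 11 mm ahead of it and the grasp point (between the pads) lies 8 mm behind it (r.tcp_to_tips is the distance from the TCP to the fingertips, in m); z points along the fingers, y is the line along which they close (so a half turn about z gives the same grasp; the last joint's range is limited). The gripper opens to 87 mm and grips with 3 to 60 N. Pads are 19 mm wide; open, the fingers measure 117 mm over their backs; the gripper's body (75 mm by 190 mm) begins 51 mm behind the grasp point.
Start: joints at [1.237, 0.332, -0.065, 1.46, 0.022, 1.35, -0.088], TCP at [0.191, -0.595, 0.234] pointing down, gripper open.
Joint ranges: [-2.6, 2.6], [-0.5, 2.12], [-1.47, 1.34], [0.16, 2.42], [-1.27, 4.41], [0.06, 2.06], [-2.6, 2.6]. Speed limits (rad/s): [2.22, 2.22, 2.79, 2.79, 3.14, 3.14, 3.14].

## Interface

Orientations are given as a unit quaternion [x, y, z, w].
In Python, from bench import r gives the robot as it stands. The module is installed in compiled form; this text tells all that it offers.
- The arm moves only by the shell command python3 -m crank 'ROWS' [FORCE]. ROWS is JSON, a list of rows, each an object of numbers: "claw": the closure, from -1 (fully open) to 1 (shut); "dx", "dy", "dz": the shift along the tool's x, y, z each as a share of 3 cm, from -1 to 1; "ax", "ay", "az": the turn, a rotation vector about the tool's x, y, z each as a share of 6 degrees, from -1 to 1. A call has 1 to 8 rows; each row shifts and turns the commanded pose from where the row before left it, along the tool's axes as they then stand; what a row does not reach is not made up. A row lasts 1/12 s, in which the tool goes at most 41.7 mm and 7.16 degrees, less where a joint would pass 70% of its speed; a pose out of reach is approached as far as the arm can. A call with a number of a shift or a turn outside -1 to 1 is refused whole. A call with a gripper value outside its range is refused whole. The fingers move at their own pace and stop on an object; FORCE is the grip in N (left out, the last holds). Time passes only in rows, so rows that do not move let the fingers close. It gives the time, the measured TCP pose, the force, the opening and the grip force at its end, in the units of the state.
- r.read_state(): the state, without advancing time (a new reading comes with each control period).
- r.camera(name): name is "scene" or "top" or "wrist"; returns a dict with "color" (400x640x3 uint8, red, green, blue), "mtx" (3x3 intrinsics, pixels), "k1" (the pictures are not rectified: a ray, as slopes to the right and down, at radius r is drawn at 1 + k1 r^2 times it, then the intrinsics apply), "R" (3x3) and "t" (3): a world point X has camera coordinates R X + t; the wrist camera has in their place "hand_eye" (4x4, takes a point from camera to tool coordinates, whose origin is the TCP and whose axes are the flange's). Camera axes: x right, y down, z forward; pixel columns grow to the right and rows downward; lengths in m; the calibration is good to about 2 mm. A picture is of the moment at which its call begins: read the wrist's pose just before it. There is no depth.
- r.close_job(): hands the job in; it is judged then, once.
The state is a dict: "time": time; "joint_positions": joint angles; "joint_vel": joint speeds; "joint_torque": joint torques, N m; "ee_pos": TCP position; "eef_rot": TCP orientation; "ft_force": force on the tool from outside, world axes, zero at the start; "torque": the same for the moment, N m; "width": finger opening in m; "grip_force": force on a finger pad.
Only numpy, scipy, OpenCV 4.12 (cv2) and the standard library are available. Lean on these libraries where they do the work, as an engineer would, in place of code of your own. Each camera call takes 0.05 s, during which the arm holds its last target. There are 200 camera calls.

## Working session

There is one attempt and no reset: what is moved stays moved. The work goes in short steps, Python scripts to look and compute and a shell command to move; the robot and the scene stay as the last step left them, time stands still between calls to the robot, and variables do not carry over. Pictures are saved under pics/ and viewed, at most 10 in all, crops included, and the job is handed in when it is done.

```bash
mkdir -p pics
cat > h.py <<'E'
import numpy as np, cv2
from bench import r
def grab(n):
    c=r.camera(n); return c
def save(c,f): cv2.imwrite('pics/'+f,cv2.cvtColor(c['color'],cv2.COLOR_RGB2BGR))
def ray(c,uv):
    K=np.array(c['mtx']);d=np.array([c['k1'],0,0,0,0.])
    p=cv2.undistortPoints(np.array([[uv]],float),K,d)[0,0]
    R=np.array(c['R']);t=np.array(c['t']).ravel()
    o=-R.T@t; v=R.T@np.array([p[0],p[1],1.]); return o,v/np.linalg.norm(v)
def onz(c,uv,z):
    o,v=ray(c,uv); return o+v*(z-o[2])/v[2]
def tri(a,b):
    (o1,v1),(o2,v2)=a,b
    s=np.linalg.lstsq(np.c_[v1,-v2],o2-o1,rcond=None)[0]
    p,q=o1+s[0]*v1,o2+s[1]*v2
    return (p+q)/2,np.linalg.norm(p-q)
def proj(c,X):
    R=np.array(c['R']);t=np.array(c['t']).ravel();x=R@np.array(X)+t;x=x[:2]/x[2]
    x=x*(1+c['k1']*(x@x));K=np.array(c['mtx']);return K[:2,:2]@x+K[:2,2]
E
python3 - <<'E'
from h import *
for n in ['scene','top']:
    c=grab(n);save(c,n+'.png');print(n,c['t'],c['k1'],c['mtx'][0][0])
s=r.read_state();print(s['time'],s['ee_pos'],s['eef_rot'],s['width'],r.tcp_to_tips)
E
```

```text
scene [-0.27277189 -0.18032801  1.18152116] 0.01604293560370641 372.57717352957087
top [0.17517761 0.52975775 1.14993315] -0.14727741348967008 502.05776651811004
0.1 [ 0.19104537 -0.59476614  0.23284824] [ 9.87946804e-01  1.54792576e-01 -1.17840744e-04 -5.97823941e-04] 0.08677225675640003 0.011
```

View pics/scene.png

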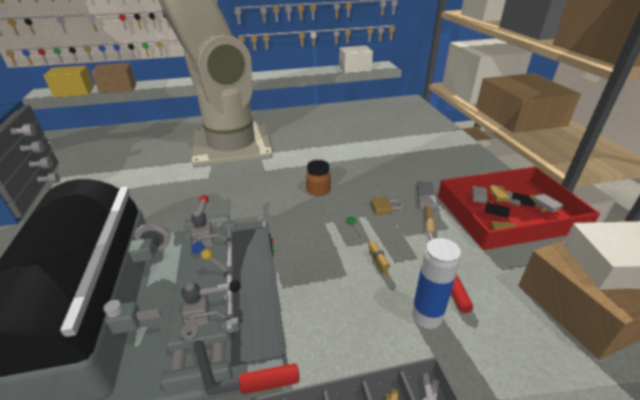

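View pics/top.png

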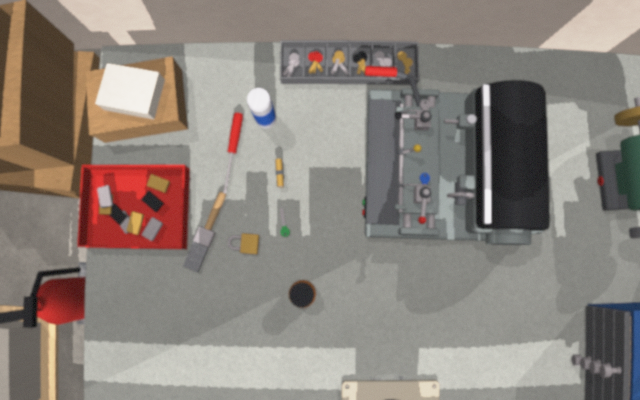

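```bash
cat > m.py <<'E'
from h import *
def blob(c,col,win):
    h=cv2.cvtColor(c['color'],cv2.COLOR_RGB2HSV);H,S,V=cv2.split(h)
    m={'red':((H<8)|(H>172))&(S>130)&(V>70),'yel':(H>18)&(H<32)&(S>140)&(V>90),'blu':(H>105)&(H<125)&(S>150)&(V>60),'blk':(V<45)}[col]
    x0,y0,x1,y1=win;w=np.zeros_like(m);w[y0:y1,x0:x1]=1;m=(m&w).astype(np.uint8)
    n,l,s,ce=cv2.connectedComponentsWithStats(m);i=1+np.argmax(s[1:,4]);return ce[i],s[i,4]
E
python3 - <<'E'
from m import *
S=grab('scene');T=grab('top')
for X in [(0,0,0),(.5,0,0),(.5,-.3,0),(.19,-.595,.234)]: print(X,proj(T,X).round(),proj(S,X).round())
W={'red':((190,190,220,210),(410,205,435,230)),'yel':((195,245,220,265),(408,138,428,158)),'blu':((185,235,210,256),(412,168,436,186)),'blk':((226,278,246,296),(390,105,408,125))}
P={}
for k,(a,b) in W.items():
    u,n=blob(S,k,a);v,q=blob(T,k,b);P[k],e=tri(ray(S,u),ray(T,v));print(k,u.round(1),n,v.round(1),q,P[k].round(4),round(e,4))
a=np.array
E
```

```text
(0, 0, 0) [389. 427.] [231. 143.]
(0.5, 0, 0) [390. 217.] [240. 250.]
(0.5, -0.3, 0) [511. 218.] [ 85. 275.]
(0.19, -0.595, 0.234) [681. 356.] [-72. 115.]
red [203.6 197.7] 30 [421.8 219.6] 35 [ 0.4843 -0.0501  0.1319] 0.0004
yel [206.1 254. ] 68 [417.  147.7] 32 [ 0.642  -0.0427  0.1309] 0.0
blu [196.9 247.3] 73 [424.5 178.5] 50 [ 0.5798 -0.066   0.0938] 0.0007
blk [234.9 286. ] 77 [396.5 114. ] 2 [ 7.180e-01 -2.000e-04  1.296e-01] 0.0025
```

```bash
cat > mf.py <<'E'
import numpy as np
M=np.array([[-17.3,12],[6,-47],[-60,85]])/1000;Wd=np.array([[.642,-.0427],[.5798,-.066],[.718,-.0002]])
mc=M.mean(0);wc=Wd.mean(0);U,_,V=np.linalg.svd((M-mc).T@(Wd-wc));R=(U@np.diag([1,np.linalg.det(U@V)])@V).T
o=wc-R@mc
def w(x,y): return R@np.array([x,y])/1000+o
def m(p): return R.T@(np.array(p)[:2]-o)*1000
if __name__=='__main__':
    print('yaw',np.degrees(np.arctan2(R[1,0],R[0,0])),'o',o,'res',[(w(*a*1000)-b).round(4) for a,b in zip(M,Wd)])
    rb=m([.4843,-.0501]);print('red in machine',rb,'axis',w(0,-85),'dist',np.hypot(*(rb-[0,-85])))
    d=rb-[0,-85];print('clamp angle',np.arctan2(.985,.174)*0+ (np.radians(10)-np.arctan2(d[0],-d[1])))
    for n,p in dict(stop=(-60,-85),piv=(-46,12),gstop=(-46-54.6,12)).items(): print(n,w(*p))
    from scipy.spatial.transform import Rotation as Q
    from bench import r
    print(Q.from_quat(r.read_state()['eef_rot']).as_matrix().round(3))
E
python3 mf.py
```

```text
yaw -91.0948732060433 o [ 0.62948224 -0.05974386] res [array([-0.0002,  0.    ]), array([0.0026, 0.0012]), array([-0.0024, -0.0012])]
red in machine [  -6.86796114 -145.34001144] axis [ 0.54449776 -0.05811968] dist 60.72961279998723
clamp angle 0.28786619687573395
stop [0.54564424 0.00186936]
piv [ 0.64235902 -0.01398156]
gstop [0.64340232 0.04060848]
[[ 0.952  0.306 -0.   ]
 [ 0.306 -0.952  0.001]
 [-0.    -0.001 -1.   ]]
```

```bash
cat > go.py <<'E'
import sys
from mf import *
from scipy.spatial.transform import Rotation as Q
from bench import r
s=r.read_state();p=np.array(s['ee_pos']);T=Q.from_quat(s['eef_rot']).as_matrix()
print('t',round(s['time'],2),'mach',m(p).round(1),'z',p[2].round(4),'F',np.round(s['ft_force'],1),'w',round(s['width'],4),'tooly deg',np.degrees(np.arctan2(T[1,1],T[0,1])).round(1),'tilt',T[:,2].round(3))
a=list(map(float,sys.argv[1:]))
for i in range(0,len(a),3):
    t=np.r_[w(a[i],a[i+1]),a[i+2]/1000];print(a[i:i+3],'tool rows total',(T.T@(t-p)/.03).round(2));p=t
E
python3 -m crank '[{"claw":1,"dz":-1,"az":-1,"dx":0.2},{"claw":1,"dz":-0.8,"dx":0.81,"dy":-0.59,"az":-1},{"claw":1,"dx":0.87,"dy":-0.5,"az":-1},{"claw":1,"dx":0.91,"dy":-0.41,"az":-1},{"claw":1,"dx":0.95,"dy":-0.31,"az":-1},{"claw":1,"dx":0.98,"dy":-0.21,"az":-1},{"claw":1,"dx":0.99,"dy":-0.1,"az":-1},{"claw":1,"dx":1,"az":-1}]' 20
python3 -m crank '[{"claw":1,"dx":0.99,"dy":0.1,"az":-1},{"claw":1,"dx":0.98,"dy":0.21,"az":-1},{"claw":1,"dx":0.95,"dy":0.31,"az":-1},{"claw":1,"dx":0.91,"dy":0.41,"az":-1},{"claw":1,"dx":0.87,"dy":0.5}, {"claw":1}]'
python3 go.py 20 -138 280 20 -138 160
```

```text
t 0.2 mach [ 543.4 -428.1] z 0.2331 F [-0.1 -0.6 -0.8] w 0.0869 tooly deg -72.2 tilt [-0.     0.001 -1.   ]
[20.0, -138.0, 280.0] tool rows total [ 14.8  -13.37  -1.55]
[20.0, -138.0, 160.0] tool rows total [0. 0. 4.]invalid input at $[0]: expected keys claw, dx, dy, dz, ax, ay, az
invalid input at $[0]: expected keys claw, dx, dy, dz, ax, ay, az
```

```bash
python3 -m crank '[{"claw":1,"dx":0.2,"dy":0,"dz":-1,"ax":0,"ay":0,"az":-1},{"claw":1,"dx":0.81,"dy":-0.59,"dz":-0.8,"ax":0,"ay":0,"az":-1},{"claw":1,"dx":0.87,"dy":-0.5,"dz":0,"ax":0,"ay":0,"az":-1},{"claw":1,"dx":0.91,"dy":-0.41,"dz":0,"ax":0,"ay":0,"az":-1},{"claw":1,"dx":0.95,"dy":-0.31,"dz":0,"ax":0,"ay":0,"az":-1},{"claw":1,"dx":0.98,"dy":-0.21,"dz":0,"ax":0,"ay":0,"az":-1},{"claw":1,"dx":0.99,"dy":-0.1,"dz":0,"ax":0,"ay":0,"az":-1},{"claw":1,"dx":1,"dy":0,"dz":0,"ax":0,"ay":0,"az":-1}]' 20
python3 -m crank '[{"claw":1,"dx":0.99,"dy":0.1,"dz":0,"ax":0,"ay":0,"az":-1},{"claw":1,"dx":0.98,"dy":0.21,"dz":0,"ax":0,"ay":0,"az":-1},{"claw":1,"dx":0.95,"dy":0.31,"dz":0,"ax":0,"ay":0,"az":-1},{"claw":1,"dx":0.91,"dy":0.41,"dz":0,"ax":0,"ay":0,"az":-1},{"claw":1,"dx":0.87,"dy":0.5,"dz":0,"ax":0,"ay":0,"az":0},{"claw":1,"dx":0,"dy":0,"dz":0,"ax":0,"ay":0,"az":0}]'
python3 go.py 20 -138 280 20 -138 160
```

```text
time: 0.87
ee_pos: [0.3029, -0.4103, 0.2875]
eef_rot: [0.838, 0.545, -0.0, 0.0]
ft_force: [1.2, -0.1, 0.6]
width: 0.042
grip_force: 0.0
time: 1.37
ee_pos: [0.381, -0.2766, 0.2879]
eef_rot: [0.705, 0.709, 0.001, 0.0]
ft_force: [0.1, 0.2, 0.5]
width: 0.0039
grip_force: 0.0
t 1.37 mach [ 221.6 -244.3] z 0.2879 F [0.1 0.2 0.5] w 0.0039 tooly deg 0.3 tilt [ 0.001  0.001 -1.   ]
[20.0, -138.0, 280.0] tool rows total [6.63 3.7  0.27]
[20.0, -138.0, 160.0] tool rows total [-0.   -0.01  4.  ]
```

```bash
python3 -m crank '[{"claw":1,"dx":0.95,"dy":0.53,"dz":0,"ax":0,"ay":0,"az":0},{"claw":1,"dx":0.95,"dy":0.53,"dz":0,"ax":0,"ay":0,"az":0},{"claw":1,"dx":0.95,"dy":0.53,"dz":0,"ax":0,"ay":0,"az":0},{"claw":1,"dx":0.95,"dy":0.53,"dz":0,"ax":0,"ay":0,"az":0},{"claw":1,"dx":0.95,"dy":0.53,"dz":0,"ax":0,"ay":0,"az":0},{"claw":1,"dx":0.95,"dy":0.53,"dz":0,"ax":0,"ay":0,"az":0},{"claw":1,"dx":0.93,"dy":0.53,"dz":0,"ax":0,"ay":0,"az":0},{"claw":1,"dx":0,"dy":0,"dz":0,"ax":0,"ay":0,"az":0}]'|head -1
python3 go.py 20 -138 131
python3 - <<'E'
from h import *
s=r.read_state();c=grab('wrist');save(c,'w1.png');print(np.round(c['hand_eye'],3))
E
```

```text
time: 2.03
t 2.03 mach [  20.1 -137.3] z 0.2877 F [-1.   0.9  0.7] w 0.0003 tooly deg 0.2 tilt [ 0.001  0.002 -1.   ]
[20.0, -138.0, 131.0] tool rows total [-0.01 -0.03  5.22]
[[ 0.    -0.961 -0.278  0.077]
 [ 1.     0.    -0.    -0.   ]
 [ 0.    -0.278  0.961 -0.151]
 [ 0.     0.     0.     1.   ]]
```

View pics/w1.png

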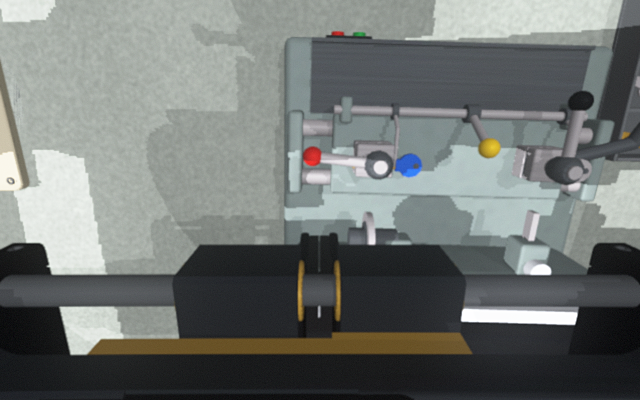

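The wrist view shows the red ball at (312,156), its hub at (379,165), yellow ball at (489,148), black ball at (580,101), and blue bow at (409,165). I'll check the machine fit against these.

Run:
```python
from m import *
import mf
from scipy.spatial.transform import Rotation as Q
s=r.read_state();c=grab('wrist');H=np.array(c['hand_eye']);A=np.eye(4);A[:3,:3]=Q.from_quat(s['eef_rot']).as_matrix();A[:3,3]=s['ee_pos']
E=np.linalg.inv(A@H);c['R']=E[:3,:3];c['t']=E[:3,3]
for k,win,z in [('red',(295,140,330,175),.13),('yel',(470,130,505,165),.132),('blu',(392,148,426,182),.099),('blk',(564,86,600,116),.13)]:
    u,n=blob(c,k,win);X=onz(c,u,z);print(k,u.round(1),n,X.round(4),mf.m(X).round(1))
X=onz(c,(380,167),.141);print('hub',X.round(4),mf.m(X).round(1))
```

```text
red [313.1 152.4] 272 [ 0.4851 -0.0499  0.13  ] [  -7.1 -144.6]
yel [491.  143.6] 315 [ 0.643  -0.0415  0.132 ] [-18.5  13.2]
blu [409.7 161.7] 417 [ 0.5811 -0.0637  0.099 ] [  4.9 -48.3]
blk [583.   96.1] 373 [ 0.7167 -0.0013  0.13  ] [-60.1  86. ]
hub [ 0.5441 -0.061   0.141 ] [  2.9 -85.4]
```

```bash
python3 -m crank '[{"claw":1,"dx":0,"dy":0,"dz":1,"ax":0,"ay":0,"az":0},{"claw":1,"dx":0,"dy":0,"dz":1,"ax":0,"ay":0,"az":0},{"claw":1,"dx":0,"dy":0,"dz":1,"ax":0,"ay":0,"az":0},{"claw":1,"dx":0,"dy":0,"dz":1,"ax":0,"ay":0,"az":0},{"claw":1,"dx":0,"dy":0,"dz":0.6,"ax":0,"ay":0,"az":0},{"claw":1,"dx":0,"dy":0,"dz":0.55,"ax":0,"ay":0,"az":0},{"claw":1,"dx":0,"dy":0,"dz":0,"ax":0,"ay":0,"az":0}]'|head -1
python3 - <<'E'
import numpy as np
print('beta C targets')
for b in np.radians([10,25,40,55,70,80,90]):
    d=np.array([-np.sin(b),-np.cos(b)]);n=np.array([-np.cos(b),np.sin(b)])
    print(np.degrees(b).round(),(np.array([0,-85])+38*d-5*n+[9.5,-15]).round(1))
E
python3 go.py 11 -136 133 0 -135 133 -11 -132 133 -21 -126 133 -28 -118 133 -30 -112 133 -32 -105 133
```

```text
time: 2.72
beta C targets
10.0 [   7.8 -138.3]
25.0 [  -2.  -136.6]
40.0 [ -11.1 -132.3]
55.0 [ -18.8 -125.9]
70.0 [ -24.5 -117.7]
80.0 [ -27.1 -111.5]
90.0 [ -28.5 -105. ]
t 2.72 mach [  28.  -141.6] z 0.1299 F [-0.7 -0.6 -0. ] w 0.0004 tooly deg -0.3 tilt [-0.005  0.001 -1.   ]
[11.0, -136.0, 133.0] tool rows total [ 0.56  0.19 -0.1 ]
[0.0, -135.0, 133.0] tool rows total [0.37 0.04 0.  ]
[-11.0, -132.0, 133.0] tool rows total [ 0.37  0.1  -0.  ]
[-21.0, -126.0, 133.0] tool rows total [ 0.33  0.2  -0.  ]
[-28.0, -118.0, 133.0] tool rows total [ 0.23  0.27 -0.  ]
[-30.0, -112.0, 133.0] tool rows total [ 0.06  0.2  -0.  ]
[-32.0, -105.0, 133.0] tool rows total [ 0.06  0.23 -0.  ]
```

```bash
python3 -m crank '[{"claw":1,"dx":0,"dy":0,"dz":0,"ax":0,"ay":0,"az":0},{"claw":1,"dx":0,"dy":0,"dz":0,"ax":0,"ay":0,"az":0},{"claw":1,"dx":0,"dy":0,"dz":0,"ax":0,"ay":0,"az":0}]'|head -1
python3 go.py 11 -136 133 
python3 -m crank '[{"claw":1,"dx":0.15,"dy":0.05,"dz":0,"ax":0,"ay":0,"az":0},{"claw":1,"dx":0.2,"dy":0.05,"dz":0,"ax":0,"ay":0,"az":0},{"claw":1,"dx":0.2,"dy":0.02,"dz":0,"ax":0,"ay":0,"az":0},{"claw":1,"dx":0.2,"dy":0.03,"dz":0,"ax":0,"ay":0,"az":0},{"claw":1,"dx":0,"dy":0,"dz":0,"ax":0,"ay":0,"az":0}]'|head -1
python3 go.py  -11 -132 133 -21 -126 133 -28 -118 133 -30 -112 133 -32 -105 133
```

```text
time: 2.97
t 2.97 mach [  27.  -138.5] z 0.1344 F [ 0.1 -0.2  1.1] w 0.0008 tooly deg -0.2 tilt [ 0.002 -0.001 -1.   ]
[11.0, -136.0, 133.0] tool rows total [0.53 0.09 0.05]
time: 3.38
t 3.38 mach [   2.8 -134.7] z 0.1334 F [ 0.1 -1.6  1.7] w 0.0006 tooly deg -0.1 tilt [ 0.001 -0.    -1.   ]
[-11.0, -132.0, 133.0] tool rows total [0.46 0.1  0.01]
[-21.0, -126.0, 133.0] tool rows total [0.33 0.21 0.  ]
[-28.0, -118.0, 133.0] tool rows total [0.23 0.27 0.  ]
[-30.0, -112.0, 133.0] tool rows total [0.06 0.2  0.  ]
[-32.0, -105.0, 133.0] tool rows total [0.06 0.23 0.  ]
```

```bash
python3 -m crank '[{"claw":1,"dx":0.2,"dy":0.04,"dz":0,"ax":0,"ay":0,"az":0},{"claw":1,"dx":0.2,"dy":0.06,"dz":0,"ax":0,"ay":0,"az":0},{"claw":1,"dx":0.18,"dy":0.1,"dz":0,"ax":0,"ay":0,"az":0},{"claw":1,"dx":0.18,"dy":0.12,"dz":0,"ax":0,"ay":0,"az":0},{"claw":1,"dx":0.14,"dy":0.13,"dz":0,"ax":0,"ay":0,"az":0},{"claw":1,"dx":0.1,"dy":0.14,"dz":0,"ax":0,"ay":0,"az":0},{"claw":1,"dx":0,"dy":0,"dz":0,"ax":0,"ay":0,"az":0}]'
python3 go.py -30 -112 133 -32 -105 133
python3 - <<'E'
from m import *
import mf
c=grab('top');u,n=blob(c,'red',(405,180,445,235));X=onz(c,u,.13);p=mf.m(X);d=p-[0,-85];print(u,n,p.round(1),'clamp',np.radians(10)+np.arctan2(-d[0],-d[1]))
E
```

```text
time: 3.97
ee_pos: [0.5124, -0.0308, 0.1329]
eef_rot: [0.708, 0.706, -0.0, -0.0]
ft_force: [-1.7, -1.8, 0.8]
width: 0.0
grip_force: 1.0
t 3.97 mach [ -26.7 -117.6] z 0.1329 F [-1.7 -1.8  0.8] w 0.0 tooly deg -0.2 tilt [-0.  0. -1.]
[-30.0, -112.0, 133.0] tool rows total [ 0.11  0.19 -0.  ]
[-32.0, -105.0, 133.0] tool rows total [ 0.06  0.23 -0.  ]Traceback (most recent call last):
  File "<stdin>", line 3, in <module>
  File "m.py", line 6, in blob
    n,l,s,ce=cv2.connectedComponentsWithStats(m);i=1+np.argmax(s[1:,4]);return ce[i],s[i,4]
                                                     ~~~~~~~~~^^^^^^^^^
    return _wrapfunc(a, 'argmax', axis=axis, out=out, **kwds)
    return bound(*args, **kwds)
ValueError: attempt to get argmax of an empty sequence
```

```bash
cat > ang.py <<'E'
from m import *
import mf,sys
from scipy.spatial.transform import Rotation as Q
s=r.read_state();c=grab('wrist');H=np.array(c['hand_eye']);A=np.eye(4);A[:3,:3]=Q.from_quat(s['eef_rot']).as_matrix();A[:3,3]=s['ee_pos']
E=np.linalg.inv(A@H);c['R']=E[:3,:3];c['t']=E[:3,3]
save(c,sys.argv[1])
q=np.r_[mf.w(-60,-85),.13];u=proj(c,q);print('expect ball at stop px',u)
x,y=u.astype(int)
try:
    b,n=blob(c,'red',(max(x-90,0),max(y-90,0),x+60,y+90));p=mf.m(onz(c,b,.13));d=p-[0,-85];print('red',b,n,p.round(1),'clamp',np.radians(10)+np.arctan2(-d[0],-d[1]))
except ValueError: print('none')
E
python3 -m crank '[{"claw":1,"dx":0.06,"dy":0.12,"dz":0,"ax":0,"ay":0,"az":0},{"claw":1,"dx":0.06,"dy":0.12,"dz":0,"ax":0,"ay":0,"az":0},{"claw":1,"dx":0.03,"dy":0.1,"dz":0,"ax":0,"ay":0,"az":0},{"claw":1,"dx":0,"dy":0,"dz":0,"ax":0,"ay":0,"az":0}]'
python3 go.py -32 -105 133
python3 ang.py w2.png
```

```text
time: 4.35
ee_pos: [0.5226, -0.026, 0.1329]
eef_rot: [0.708, 0.706, 0.0, -0.0]
ft_force: [-3.3, -0.1, 0.5]
width: 0.0006
grip_force: 1.4
t 4.35 mach [ -31.7 -107.5] z 0.1329 F [-3.3 -0.1  0.5] w 0.0006 tooly deg -0.2 tilt [-0.     0.001 -1.   ]
[-32.0, -105.0, 133.0] tool rows total [ 0.01  0.08 -0.  ]
expect ball at stop px [368.58401531 206.6056286 ]
red [339.96678967 207.64483395] 1084 [-59.3 -98.5] clamp 1.5219717921790827
```

View pics/w2.png

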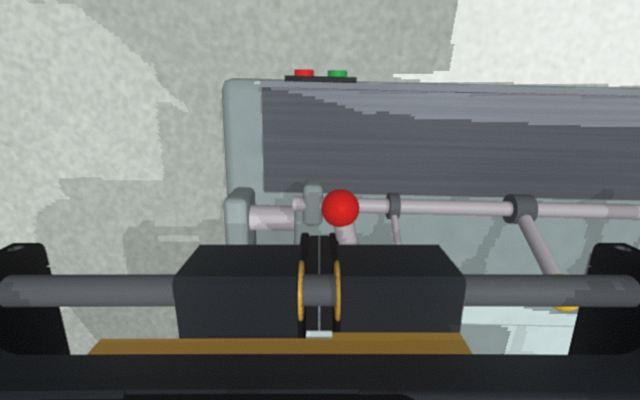

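The red ball at (340,208) stands at about 1.52 rad, about 13 mm short of the stop. I'll keep pushing.

```bash
python3 -m crank '[{"claw":1,"dx":0,"dy":0.1,"dz":0,"ax":0,"ay":0,"az":0},{"claw":1,"dx":0,"dy":0.1,"dz":0,"ax":0,"ay":0,"az":0},{"claw":1,"dx":0,"dy":0.1,"dz":0,"ax":0,"ay":0,"az":0},{"claw":1,"dx":0,"dy":0,"dz":0,"ax":0,"ay":0,"az":0}]'
python3 ang.py w3.png
```

```text
time: 4.73
ee_pos: [0.531, -0.0251, 0.1328]
eef_rot: [0.708, 0.706, 0.0, -0.001]
ft_force: [-5.7, 3.1, 1.9]
width: 0.0006
grip_force: 2.5
expect ball at stop px [350.76432555 208.69349536]
red [347.29373849 206.85543278] 1086 [-60.9 -86.7] clamp 1.7178516142598128
```

```bash
python3 -m crank '[{"claw":1,"dx":0,"dy":0.08,"dz":0,"ax":0,"ay":0,"az":0},{"claw":1,"dx":0,"dy":0,"dz":0,"ax":0,"ay":0,"az":0},{"claw":1,"dx":0,"dy":0,"dz":0,"ax":0,"ay":0,"az":0}]'
python3 ang.py w4.png
python3 -m crank '[{"claw":1,"dx":0,"dy":0.06,"dz":0,"ax":0,"ay":0,"az":0},{"claw":1,"dx":0,"dy":0.06,"dz":0,"ax":0,"ay":0,"az":0},{"claw":1,"dx":0,"dy":0,"dz":0,"ax":0,"ay":0,"az":0}]'
python3 ang.py w5.png
```

```text
time: 5.03
ee_pos: [0.5327, -0.0249, 0.1327]
eef_rot: [0.708, 0.706, -0.0, -0.002]
ft_force: [-9.0, 5.5, 3.4]
width: 0.0003
grip_force: 4.5
expect ball at stop px [347.30293156 209.15167257]
red [349.81926606 207.26146789] 1090 [-61.  -83.9] clamp 1.7641388829531945
time: 5.33
ee_pos: [0.5331, -0.0248, 0.1324]
eef_rot: [0.708, 0.706, -0.003, -0.004]
ft_force: [-27.6, 4.5, 17.1]
width: 0.0003
grip_force: 13.8
expect ball at stop px [346.4214302  209.51256525]
red [349.19871795 207.60347985] 1092 [-61.  -83.7] clamp 1.766088261759158
```

The jump to 28 N with no motion means the lever is on its stop. Next I back off, rise and check.

```bash
python3 -m crank '[{"claw":1,"dx":0,"dy":-0.25,"dz":0,"ax":0,"ay":0,"az":0},{"claw":1,"dx":0,"dy":-0.3,"dz":0,"ax":0,"ay":0,"az":0},{"claw":1,"dx":0,"dy":0,"dz":-0.5,"ax":0,"ay":0,"az":0},{"claw":1,"dx":0,"dy":0,"dz":-1,"ax":0,"ay":0,"az":0},{"claw":1,"dx":0,"dy":0,"dz":-1,"ax":0,"ay":0,"az":0},{"claw":1,"dx":-0.5,"dy":0,"dz":-0.8,"ax":0,"ay":0,"az":0},{"claw":1,"dx":-0.5,"dy":0,"dz":0,"ax":0,"ay":0,"az":0},{"claw":1,"dx":0,"dy":0,"dz":0,"ax":0,"ay":0,"az":0}]'
python3 ang.py w6.png
python3 go.py 14 12 220 14 12 135
```

```text
time: 6.05
ee_pos: [0.5218, -0.0599, 0.2337]
eef_rot: [0.71, 0.705, 0.001, 0.002]
ft_force: [-1.4, -0.5, -0.3]
width: 0.0007
grip_force: 0.0
expect ball at stop px [351.16273874 119.59880262]
red [352.69736842 117.49780702] 456 [-61.5 -83.9] clamp 1.7624555554152501
t 6.1 mach [   0.5 -108.3] z 0.2325 F [ 0.2 -0.1  0. ] w 0.0003 tooly deg -0.4 tilt [ 0.002 -0.001 -1.   ]
[14.0, 12.0, 220.0] tool rows total [-0.5   4.    0.43]
[14.0, 12.0, 135.0] tool rows total [ 0.   -0.01  2.83]
```

View pics/w6.png

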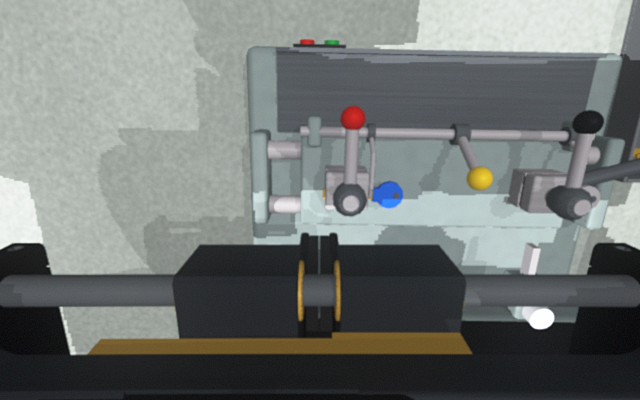

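The red lever (ball at 352,118) points straight at the operator, and the bow is still in place at (388,195). Next is the gauge arm.

```bash
python3 -m crank '[{"claw":1,"dx":-0.13,"dy":1,"dz":0.1,"ax":0,"ay":0,"az":0},{"claw":1,"dx":-0.13,"dy":1,"dz":0.1,"ax":0,"ay":0,"az":0},{"claw":1,"dx":-0.13,"dy":1,"dz":0.1,"ax":0,"ay":0,"az":0},{"claw":1,"dx":-0.13,"dy":1,"dz":0.1,"ax":0,"ay":0,"az":0},{"claw":1,"dx":0,"dy":0,"dz":0,"ax":0,"ay":0,"az":0},{"claw":1,"dx":0,"dy":0,"dz":0,"ax":0,"ay":0,"az":0}]' | head -1
python3 go.py 14 12 135
python3 -m crank '[{"claw":1,"dx":0,"dy":0,"dz":0.8,"ax":0,"ay":0,"az":0},{"claw":1,"dx":0,"dy":0,"dz":0.8,"ax":0,"ay":0,"az":0},{"claw":1,"dx":0,"dy":0,"dz":0.8,"ax":0,"ay":0,"az":0},{"claw":1,"dx":0,"dy":0,"dz":0.4,"ax":0,"ay":0,"az":0},{"claw":1,"dx":0,"dy":0,"dz":0,"ax":0,"ay":0,"az":0},{"claw":1,"dx":0,"dy":0,"dz":0,"ax":0,"ay":0,"az":0}]' | head -1
python3 go.py 2 12 136 -16.5 12 141 -27.5 12 145 -44.6 12 151 -61.8 12 146.5 -77.6 12 137 -90.6 12 124 -98.4 12 111
```

```text
time: 6.6
t 6.6 mach [11.2 11.8] z 0.2178 F [-0.1  0.9 -0.2] w 0.0002 tooly deg -0.1 tilt [-0.002  0.002 -1.   ]
[14.0, 12.0, 135.0] tool rows total [-0.1   0.01  2.76]
time: 7.1
t 7.1 mach [12.3 11.2] z 0.1366 F [-0.3  0.6  0.3] w 0.0003 tooly deg -0.2 tilt [-0.  0. -1.]
[2.0, 12.0, 136.0] tool rows total [0.34 0.03 0.02]
[-16.5, 12.0, 141.0] tool rows total [ 0.62  0.01 -0.17]
[-27.5, 12.0, 145.0] tool rows total [ 0.37  0.01 -0.13]
[-44.6, 12.0, 151.0] tool rows total [ 0.57  0.01 -0.2 ]
[-61.8, 12.0, 146.5] tool rows total [0.57 0.01 0.15]
[-77.6, 12.0, 137.0] tool rows total [0.53 0.01 0.32]
[-90.6, 12.0, 124.0] tool rows total [0.43 0.01 0.43]
[-98.4, 12.0, 111.0] tool rows total [0.26 0.   0.43]
```

```bash
python3 -m crank '[{"claw":1,"dx":0.17,"dy":0.01,"dz":0,"ax":0,"ay":0,"az":0},{"claw":1,"dx":0.17,"dy":0.01,"dz":0,"ax":0,"ay":0,"az":0},{"claw":1,"dx":0.31,"dy":0,"dz":-0.08,"ax":0,"ay":0,"az":0},{"claw":1,"dx":0.31,"dy":0,"dz":-0.08,"ax":0,"ay":0,"az":0},{"claw":1,"dx":0.19,"dy":0,"dz":-0.07,"ax":0,"ay":0,"az":0},{"claw":1,"dx":0.19,"dy":0,"dz":-0.07,"ax":0,"ay":0,"az":0},{"claw":1,"dx":0,"dy":0,"dz":0,"ax":0,"ay":0,"az":0}]'
python3 go.py -44.6 12 151 -61.8 12 146.5 -77.6 12 137 -90.6 12 124 -98.4 12 111
python3 -c "
from h import *
save(grab('wrist'),'w7.png')"
```

```text
time: 7.68
ee_pos: [0.6416, -0.0301, 0.1457]
eef_rot: [0.707, 0.707, 0.001, -0.0]
ft_force: [0.4, 0.6, 1.5]
width: 0.0003
grip_force: 0.1
t 7.68 mach [-29.9  11.6] z 0.1457 F [0.4 0.6 1.5] w 0.0003 tooly deg -0.1 tilt [ 0.001  0.001 -1.   ]
[-44.6, 12.0, 151.0] tool rows total [ 0.49  0.02 -0.18]
[-61.8, 12.0, 146.5] tool rows total [0.57 0.01 0.15]
[-77.6, 12.0, 137.0] tool rows total [0.53 0.01 0.32]
[-90.6, 12.0, 124.0] tool rows total [0.43 0.01 0.43]
[-98.4, 12.0, 111.0] tool rows total [0.26 0.   0.43]
```

View pics/w7.png

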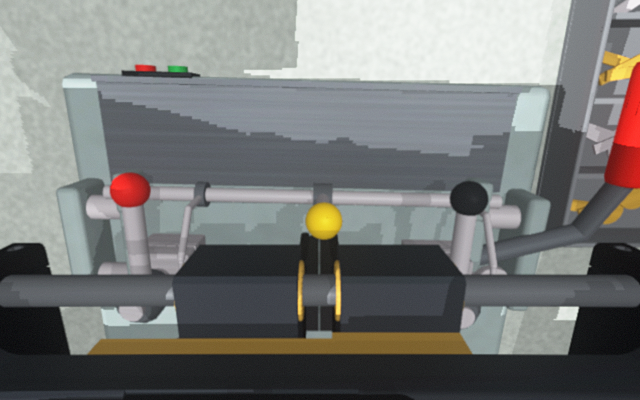

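The yellow ball at (324,222) is centred ahead of the fingertip and moving with it, so I continue the arc.

```bash
python3 -m crank '[{"claw":1,"dx":0.25,"dy":0,"dz":-0.08,"ax":0,"ay":0,"az":0},{"claw":1,"dx":0.25,"dy":0,"dz":-0.08,"ax":0,"ay":0,"az":0},{"claw":1,"dx":0.29,"dy":0,"dz":0.07,"ax":0,"ay":0,"az":0},{"claw":1,"dx":0.29,"dy":0,"dz":0.08,"ax":0,"ay":0,"az":0},{"claw":1,"dx":0.26,"dy":0,"dz":0.16,"ax":0,"ay":0,"az":0},{"claw":1,"dx":0.26,"dy":0,"dz":0.16,"ax":0,"ay":0,"az":0},{"claw":1,"dx":0,"dy":0,"dz":0,"ax":0,"ay":0,"az":0},{"claw":1,"dx":0,"dy":0,"dz":0,"ax":0,"ay":0,"az":0}]'
python3 go.py -90.6 12 124 -98.4 12 111
python3 -c "
from h import *
save(grab('wrist'),'w8.png')"
```

```text
time: 8.4
ee_pos: [0.6412, 0.0167, 0.1352]
eef_rot: [0.708, 0.706, -0.0, -0.001]
ft_force: [-0.2, 0.4, -0.4]
width: 0.0002
grip_force: 0.0
t 8.4 mach [-76.6  10.3] z 0.1352 F [-0.2  0.4 -0.4] w 0.0002 tooly deg -0.1 tilt [-0.001  0.001 -1.   ]
[-90.6, 12.0, 124.0] tool rows total [0.46 0.07 0.37]
[-98.4, 12.0, 111.0] tool rows total [0.26 0.   0.43]
```

View pics/w8.png

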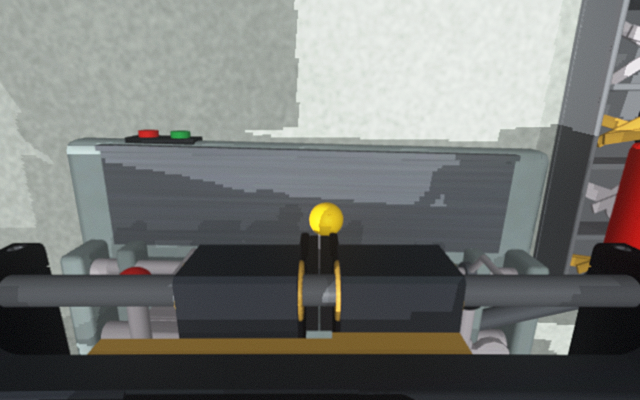

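The ball at (326,219) is still ahead of the tip. Now the downward part, followed by a gentle press.

```bash
python3 -m crank '[{"claw":1,"dx":0.23,"dy":0.03,"dz":0.18,"ax":0,"ay":0,"az":0},{"claw":1,"dx":0.23,"dy":0.03,"dz":0.2,"ax":0,"ay":0,"az":0},{"claw":1,"dx":0.13,"dy":0,"dz":0.2,"ax":0,"ay":0,"az":0},{"claw":1,"dx":0.13,"dy":0,"dz":0.21,"ax":0,"ay":0,"az":0},{"claw":1,"dx":0,"dy":0,"dz":0,"ax":0,"ay":0,"az":0},{"claw":1,"dx":0,"dy":0,"dz":0,"ax":0,"ay":0,"az":0}]'
python3 -m crank '[{"claw":1,"dx":0,"dy":0,"dz":0.05,"ax":0,"ay":0,"az":0},{"claw":1,"dx":0,"dy":0,"dz":0.05,"ax":0,"ay":0,"az":0},{"claw":1,"dx":0,"dy":0,"dz":0,"ax":0,"ay":0,"az":0}]'
python3 go.py -98.4 12 111
python3 -c "
from h import *
save(grab('wrist'),'w9.png')"
```

```text
time: 8.95
ee_pos: [0.6436, 0.0376, 0.1119]
eef_rot: [0.708, 0.706, 0.0, 0.0]
ft_force: [-0.4, -0.7, 3.6]
width: 0.0005
grip_force: 1.6
time: 9.2
ee_pos: [0.6439, 0.0377, 0.1111]
eef_rot: [0.708, 0.706, 0.0, 0.001]
ft_force: [-7.3, -2.0, 19.5]
width: 0.0003
grip_force: 10.1
t 9.2 mach [-97.7  12.5] z 0.1111 F [-7.3 -2.  19.5] w 0.0003 tooly deg -0.2 tilt [ 0.001 -0.    -1.   ]
[-98.4, 12.0, 111.0] tool rows total [ 0.03 -0.02  0.  ]
```

View pics/w9.png

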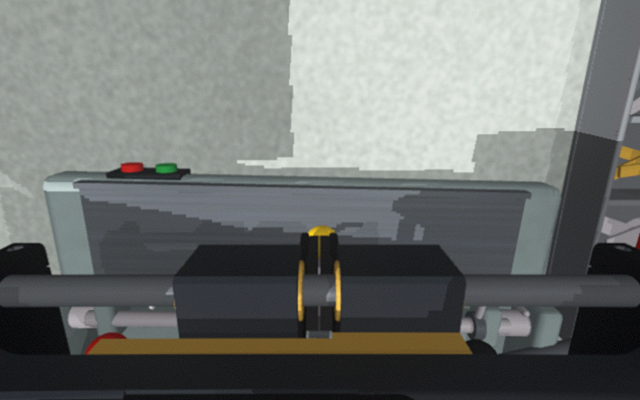

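The tip is on top of the ball (320,232), at 19.5 N and at the height expected for the stop. I'll lift off and verify.

```bash
python3 -m crank '[{"claw":1,"dx":0,"dy":0,"dz":-0.3,"ax":0,"ay":0,"az":0},{"claw":1,"dx":0,"dy":0,"dz":-1,"ax":0,"ay":0,"az":0},{"claw":1,"dx":0,"dy":0,"dz":-1,"ax":0,"ay":0,"az":0},{"claw":1,"dx":0,"dy":0,"dz":-1,"ax":0,"ay":0,"az":0},{"claw":1,"dx":0,"dy":0,"dz":-1,"ax":0,"ay":0,"az":0},{"claw":1,"dx":-0.8,"dy":-0.6,"dz":-1,"ax":0,"ay":0,"az":0},{"claw":1,"dx":-1,"dy":-1,"dz":-0.5,"ax":0,"ay":0,"az":0},{"claw":1,"dx":-1,"dy":-1,"dz":0,"ax":0,"ay":0,"az":0}]' |head -1
python3 -m crank '[{"claw":1,"dx":-1,"dy":0,"dz":0,"ax":0,"ay":0,"az":0},{"claw":1,"dx":-0.5,"dy":0,"dz":0,"ax":0,"ay":0,"az":0},{"claw":1,"dx":0,"dy":0,"dz":0,"ax":0,"ay":0,"az":0},{"claw":1,"dx":0,"dy":0,"dz":0,"ax":0,"ay":0,"az":0}]' |head -1
python3 ang.py w10.png; python3 go.py
python3 - <<'E'
from m import *
import mf
from scipy.spatial.transform import Rotation as Q
s=r.read_state();c=grab('wrist');H=np.array(c['hand_eye']);A=np.eye(4);A[:3,:3]=Q.from_quat(s['eef_rot']).as_matrix();A[:3,3]=s['ee_pos']
E=np.linalg.inv(A@H);c['R']=E[:3,:3];c['t']=E[:3,3]
for k,(x,y),z in [('blu',(5,-48),.099),('yel',(-100.6,12),.0916),('blk',(-60,85),.13)]:
    u=proj(c,np.r_[mf.w(x,y),z]).astype(int)
    try: b,n=blob(c,k,(max(u[0]-22,0),max(u[1]-22,0),u[0]+22,u[1]+22));print(k,b,n,mf.m(onz(c,b,z)).round(1))
    except ValueError: print(k,'none at',u)
E
```

```text
time: 9.92
time: 10.25
expect ball at stop px [292.22021826  81.06049733]
red [293.18233618  79.02849003] 351 [-61.6 -84.2] clamp 1.7585291112263657
t 10.3 mach [ 29.1 -60.7] z 0.281 F [-0.1  0.1 -0. ] w 0.0007 tooly deg -0.2 tilt [-0.     0.001 -1.   ]
blu [332.87871854 155.13729977] 437 [  4.9 -48. ]
yel [403.2056962   38.63607595] 316 [-101.3   13.3]
blk [496.7724359   86.04166667] 312 [-60.1  85.9]
```

View pics/w10.png

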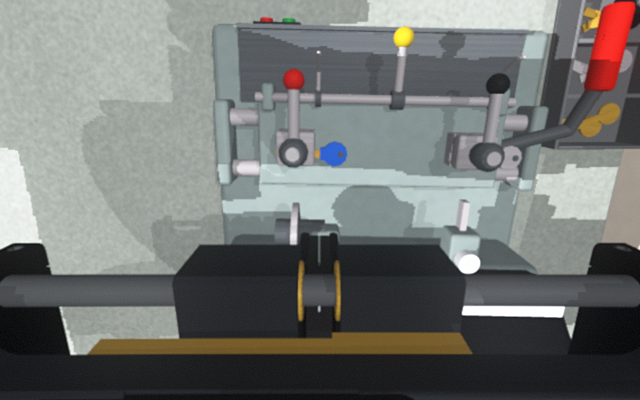

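The picture shows both levers at their stops: red at (293,79) and yellow at (403,38). The blank's bow (333,155) and the black ball (497,86) have not moved, and the feelers are lifted. The robot is clear of everything, so I hand in.

```bash
python3 -c "
from bench import r
print(r.close_job())"
```

```text
the job is handed in; nothing more can be done
None
```

The job is handed in at about 10 s: the red clamp lever was pushed to its stop first, then the yellow gauge arm fully down to its stop, and the last picture showed the blank and the black-ball clamp unmoved.

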